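# Pack the capacitor service kit

## Robot

A 6-joint arm with a two-finger parallel gripper is mounted at the origin on a cart in front of the work surface, level with it; the furniture and walls round the work are solid. World frame = base frame: x ahead of the robot, y to its left, z up, the work surface at z = 0. Lengths are in m, angles in rad, forces in N, time in s.
With the tool pointing down it reaches from about 0.35 to 0.775 m from the base axis. Payload 5.5 kg.
Tool frame: the origin (TCP) lies midway between the tips of the shut fingers; the grasp point (between the pads) lies grasp_offset behind it (grasp_offset is the distance from the TCP to the grasp point, in m); z points along the fingers, y is the line along which they close (so a half turn about z gives the same grasp; the last joint's range is limited). The gripper opens to 85 mm and grips with 20 to 120 N. Pads are 22 mm wide; open, the fingers measure 114 mm over their backs; the gripper's body (76 mm by 85 mm) begins 54 mm behind the grasp point. The pads swing forward as they close: fully open they stand 13 mm farther back than shut.
Start: joints at [-1.464, 0.313, 0.046, 1.304, 0, 1.431], TCP at [0.14, -0.558, 0.231] pointing down, gripper open.
Joint ranges: [-2.76, 2.76], [-0.86, 1.69], [-1.03, 1.26], [-2.2, 2.34], [-1.47, 1.5], [-3.14, 3.14]. Speed limits (rad/s): [2.57, 2.57, 3.14, 3.14, 3.14, 3.14].

## Interface

Orientations are given as a unit quaternion [w, x, y, z].
In Python, from workcell import * gives the robot as it stands.
- The arm moves only by the tool step_arm, never from a script. Its argument "deltas" is a list of rows, each a list of 7 numbers: the shift along the world's x, y, z in mm, then the turn, a rotation vector about the world's x, y, z in degrees, then the gripper's target within -1 to 1 (fully open at 1, half-way at 0, shut at -1). A call has 1 to 5 rows; each row shifts and turns the commanded pose from where the row before left it; what a row does not reach is not made up. A row lasts 1/10 s, in which the tool goes at most 50 mm and 8.59 degrees, less where a joint would pass 70% of its speed; a pose out of reach is approached as far as the arm can. A call is refused whole if a number of a shift passes 50 or a number of a turn 8.59, either way. A call with a gripper value outside its range is refused whole. The fingers move at their own pace and stop on an object; "newtons" is the grip in N (left out, the last holds). Time passes only in rows, so rows that do not move let the fingers close. It gives the time, the measured TCP pose, the force, the opening and the grip force at its end, in the units of the state.
- get_state(): the state, without advancing time (a new reading comes with each control period).
- read_camera(name): name is "scene" or "top" or "wrist"; returns a dict with "image" (384x512x3 uint8, red, green, blue), "z_map" (384x512 float32, m along the optical axis (not along the pixel's ray), 0 where there is no reading), "K" (3x3 intrinsics, pixels), "dist_coeffs" ([k1, k2, p1, p2, k3] as OpenCV has them; the pictures are not rectified), "world_from_camera" (4x4, takes a point from camera to world coordinates). Camera axes: x right, y down, z forward; pixel columns grow to the right and rows downward; lengths in m; the calibration is good to about 2 mm. A picture is of the moment at which its call begins.
- hand_in(): hands the job in; it is judged then, once.
The state is a dict: "clock": time; "joint_pos": joint angles; "qvel": joint speeds; "tau": joint torques, N m; "tcp_pos": TCP position; "orientation": TCP orientation; "wrist_force": force on the tool from outside, world axes, zero at the start; "ft_torque": the same for the moment, N m; "finger_gap": finger opening in m; "grip_force": force on a finger pad.
Only numpy, scipy, OpenCV 4.12 (cv2) and the standard library are available. Lean on these libraries where they do the work, as an engineer would, in place of code of your own. Each camera call takes 0.05 s, during which the arm holds its last target. There are 200 camera calls.

## Task

Pack the service kit into the nests of the metal tray: the largest capacitor upright in the larger round well, the standing black capacitor upright in the smaller round well, the block battery upright in the short rectangular pocket, and the coaxial adapter lying in the long narrow pocket, each fully down on its pocket's floor. Leave the smallest capacitor and the black capacitor that lies on its side where they are; they are not part of the kit.

Things in the scene. Friction and masses are not known exactly. Their poses are not given: they have to be found in the camera images.
- nest_large_round: Grey plastic block 80 x 80 x 10 mm, one of four that swap places, two by two at 82 mm pitch, fixed in a square metal tray (178 mm, rim top 16 mm over the mat). Origin: centre of its underside, 3 mm over the mat (whose top is z = 5 mm); z up. Centred in its top, 6 mm deep (floor 4 mm, block top 10 mm over the origin): the larger round well, 50 mm across.
- nest_small_round: Grey plastic block 80 x 80 x 10 mm, one of four that swap places, two by two at 82 mm pitch, fixed in a square metal tray (178 mm, rim top 16 mm over the mat). Origin: centre of its underside, 3 mm over the mat (whose top is z = 5 mm); z up. Centred in its top, 6 mm deep (floor 4 mm, block top 10 mm over the origin): the smaller round well, 38 mm across.
- nest_block: Grey plastic block 80 x 80 x 10 mm, one of four that swap places, two by two at 82 mm pitch, fixed in a square metal tray (178 mm, rim top 16 mm over the mat). Origin: centre of its underside, 3 mm over the mat (whose top is z = 5 mm); z up. Centred in its top, 6 mm deep (floor 4 mm, block top 10 mm over the origin): the shorter rectangular pocket, 30 mm along x by 40 mm along y.
- nest_long: Grey plastic block 80 x 80 x 10 mm, one of four that swap places, two by two at 82 mm pitch, fixed in a square metal tray (178 mm, rim top 16 mm over the mat). Origin: centre of its underside, 3 mm over the mat (whose top is z = 5 mm); z up. Centred in its top, 6 mm deep (floor 4 mm, block top 10 mm over the origin): the longer, narrow rectangular pocket, 30 mm along x by 56 mm along y.
- large_capacitor: The largest capacitor: upright blue can, 32 mm across, 50 mm tall. Loose, light. Origin: centre of its underside, z up along the can. Grip the can anywhere.
- medium_capacitor: The standing black capacitor, the second largest: upright can, 25 mm across, 42 mm tall. Loose, light. Origin: centre of its underside, z up along the can.
- battery: Block battery standing upright with its two terminals on top: 18 mm along its x, 26 mm along its y, 48 mm tall. Loose. Origin: centre of its underside, z up.
- adapter: Coaxial adapter, a bare metal barrel lying down: 40 mm long along its y, 14 mm across, with a hexagonal collar 16 mm wide (along x) and 12 mm long at its middle; top 14 mm above its underside. Loose. Origin: centre of its underside, z up.
- small_capacitor: Look-alike that stays: the smallest capacitor, an upright blue can, 18 mm across, 30 mm tall. Loose. Origin: centre of its underside. (All parts stand on the mat. An instrument overhangs the far left of it, from 0.47 m up, beyond x = 0.58, y over 0.2: keep the wrist and elbow clear of it.)
- lying_capacitor: Look-alike that stays: black capacitor can lying on its side, 36 mm long along its y, 22 mm across. Loose. Origin: centre of its underside.
Things that resemble listed ones, but are neither listed nor needed, are in the scene too. What is shaped like the battery but turquoise is not meant. Leave any pink look-alike of the large_capacitor alone.

How it is judged:
At the end, for the whole second after the job is handed in: Each kit part at rest, released, on its own pocket's floor: within 12.5 mm of the pocket's centre in plan, underside at most 6.5 mm above the nest's origin, within 0.12 rad of upright (adapter: of flat); the two look-alikes within 20 mm of where they began (horizontal distance between large_capacitor and nest_large_round below 0.0125 m and z of large_capacitor in the frame of nest_large_round below 0.0065 m and angle between each of large_capacitor, medium_capacitor, battery, adapter's own z axis and vertical below 0.12 rad and linear speed of each of large_capacitor, medium_capacitor, battery, adapter below 0.02 m/s and horizontal distance between medium_capacitor and nest_small_round below 0.0125 m and z of medium_capacitor in the frame of nest_small_round below 0.0065 m and horizontal distance between battery and nest_block below 0.0125 m and z of battery in the frame of nest_block below 0.0065 m and horizontal distance between adapter and nest_long below 0.0125 m and z of adapter in the frame of nest_long below 0.0065 m and distance of each of small_capacitor, lying_capacitor from where it was at the start of the episode below 0.02 m); the robot touches nothing.
It fails at once if a look-alike capacitor is moved (distance of any of small_capacitor, lying_capacitor from where it was at the start of the episode above 0.02 m).
It also fails if it takes over 90 s, if anything falls off the work surface, if the arm or the gripper's body presses on something with over 40 N, if the wrist force passes 120 N, or if a joint passes its speed limit or range.

## Working session

There is one attempt and no reset: what is moved stays moved. The work goes in short steps, Python scripts to look and compute and a tool call to move; the robot and the scene stay as the last step left them, time stands still between calls to the robot, and variables do not carry over. Pictures are saved under pics/ and viewed, at most 14 in all, crops included, and the job is handed in when it is done.

Besides the shell and the picture viewer there is one more tool, called after ">>>" as name(argument=value, ...), one argument or row to a line, values as JSON. step_arm: Moves the arm, as the interface text tells. Its arguments: {"type":"object","properties":{"deltas":{"type":"array","items":{"type":"array","items":{"type":"number"}}},"newtons":{"type":"number"}},"required":["deltas"]}

```bash
mkdir -p pics
cat > h.py <<'E'
from workcell import *
import numpy as np, cv2
def cloud(c):
    K=c["K"];h,w=c["z_map"].shape
    u,v=np.meshgrid(np.arange(w),np.arange(h))
    p=cv2.undistortPoints(np.stack([u,v],-1).reshape(-1,1,2).astype(np.float64),K,np.array(c["dist_coeffs"])).reshape(h,w,2)
    z=c["z_map"]; P=np.dstack([p[...,0]*z,p[...,1]*z,z])
    T=np.array(c["world_from_camera"]); return P@T[:3,:3].T+T[:3,3]
def ray(c,uv,zp):
    p=cv2.undistortPoints(np.array(uv,float).reshape(-1,1,2),c["K"],np.array(c["dist_coeffs"])).reshape(-1,2)
    T=np.array(c["world_from_camera"]);d=np.c_[p,np.ones(len(p))]@T[:3,:3].T;o=T[:3,3]
    return o+d*((zp-o[2])/d[:,2])[:,None]
def save(n,im): cv2.imwrite("pics/"+n+".png",cv2.cvtColor(im,cv2.COLOR_RGB2BGR))
E
python3 - <<'E'
from h import *
import pickle
for n in("top","scene"):
    c=read_camera(n);pickle.dump(c,open(n+".pkl","wb"));save(n,cv2.resize(c["image"],(800,600)))
    print(n,np.round(c["world_from_camera"],3).tolist())
print(get_state())
E
```

```text
top [[-0.01, -0.989, 0.149, 0.305], [-1.0, 0.008, -0.015, 0.122], [0.013, -0.149, -0.989, 1.269], [0.0, 0.0, 0.0, 1.0]]
scene [[-0.809, -0.295, 0.508, -0.271], [-0.588, 0.42, -0.692, 1.114], [-0.01, -0.858, -0.513, 0.783], [0.0, 0.0, 0.0, 1.0]]
{'clock': 0.1, 'joint_pos': array([-1.46363386e+00,  3.13893204e-01,  4.50509162e-02,  1.30365186e+00,
       -5.81587089e-06,  1.43115377e+00]), 'qvel': array([-0.00033633,  0.00033525,  0.00468396,  0.00028686, -0.00166255,
        0.00065296]), 'tau': array([ 5.03022282e-03, -4.81721199e+01,  2.99246407e+01,  1.27061279e-02,
       -1.01175042e-04,  1.95692814e-05]), 'tcp_pos': array([ 0.14038796, -0.55708476,  0.2304993 ]), 'orientation': array([-8.48844983e-04,  9.92395210e-01,  1.23089509e-01,  1.08781744e-05]), 'wrist_force': array([ 0.6336478 , -0.78595487,  0.0655819 ]), 'ft_torque': array([-0.04825762,  0.02288384, -0.00848781]), 'grip_force': 0.0, 'finger_gap': 0.08499758743333814}
```

View pics/top.png

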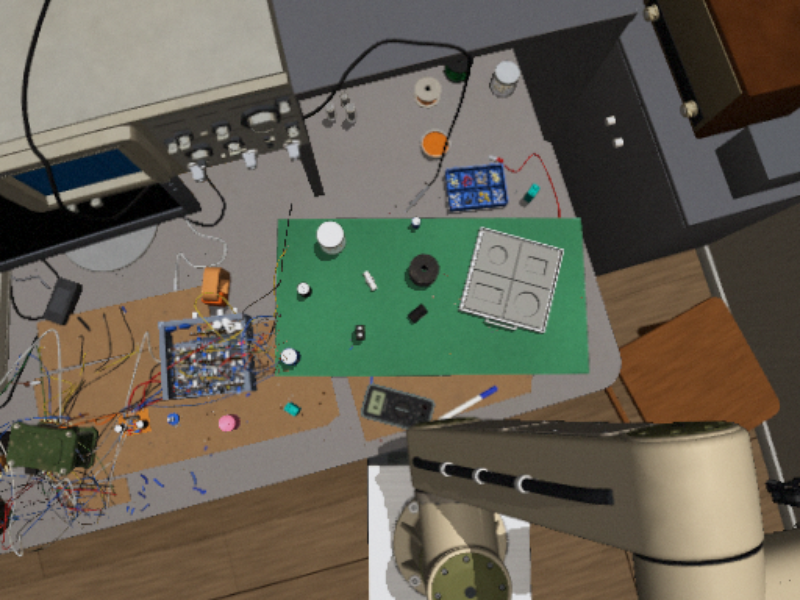

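View pics/scene.png

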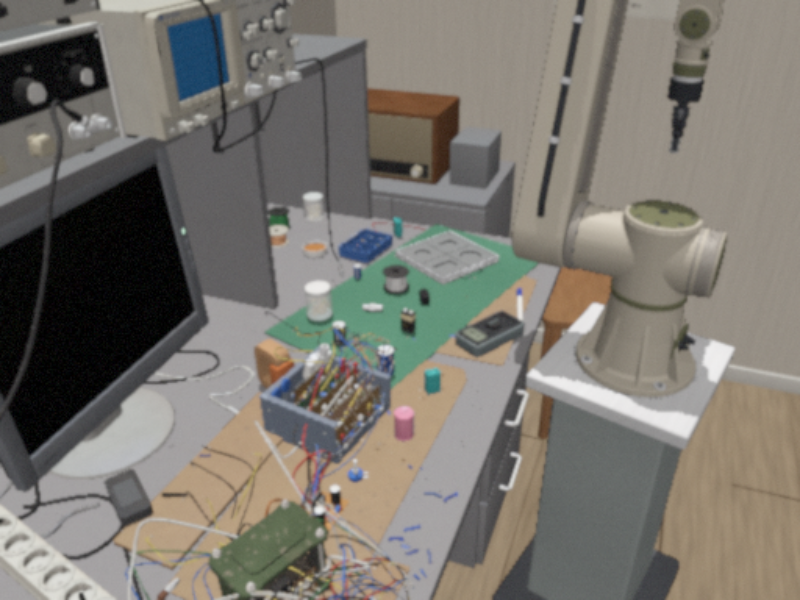

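```bash
cat > seg.py <<'E'
from h import *
import pickle
c=pickle.load(open("top.pkl","rb"));P=cloud(c);z=P[...,2]
sel=(P[...,0]>.2)&(P[...,0]<.85)&(P[...,1]<.4)&(P[...,1]>-.35)&(z>.0105)&(z<.1)
n,l,st,ce=cv2.connectedComponentsWithStats(sel.astype(np.uint8))
for i in range(1,n):
    if st[i,4]<12: continue
    Q=P[l==i];top=np.percentile(Q[:,2],90);T=Q[Q[:,2]>top-.006]
    r=cv2.minAreaRect((T[:,:2]*1000).astype(np.float32))
    print(np.round(ce[i]*800/512),st[i,4],"top %.3f"%top,np.round(np.array(r[0])),np.round(r[1]),round(r[2]),c["image"][l==i].mean(0).round())
im=c["image"]
a=cv2.resize(im[135:250,170:310],None,fx=4,fy=4,interpolation=cv2.INTER_CUBIC)
s=pickle.load(open("scene.pkl","rb"))["image"]
b=cv2.resize(s[150:250,190:330],None,fx=4,fy=4,interpolation=cv2.INTER_CUBIC)
save("crop",cv2.resize(np.vstack([a,b]),(390,600)) if 0 else cv2.resize(np.vstack([a,b]),None,fx=.69,fy=.69))
E
python3 seg.py
```

```text
[551. 124.] 121 top 0.090 [ 834. -223.] [32. 15.] 57 [31. 30. 29.]
[435. 146.] 154 top 0.030 [761.   6.] [4. 9.] 59 [163. 102.  51.]
[477. 185.] 302 top 0.028 [714. -68.] [ 90. 118.] 6 [ 46.  67. 109.]
[316. 186.] 70 top 0.094 [701. 259.] [ 4. 19.] 19 [35. 33. 32.]
[531. 192.] 60 top 0.047 [ 697. -181.] [16. 25.] 44 [ 23. 122. 115.]
[415. 199.] 13 top 0.014 [687.  58.] [ 8. 24.] 55 [114. 112. 113.]
[416. 222.] 31 top 0.036 [636.  59.] [14. 13.] 0 [151. 157. 164.]
[331. 237.] 310 top 0.073 [600. 229.] [49. 50.] 89 [185. 189. 187.]
[512. 279.] 2595 top 0.020 [ 513. -134.] [178. 189.] 74 [152. 151. 145.]
[424. 268.] 280 top 0.049 [537.  44.] [57. 58.] 52 [51. 50. 46.]
[370. 280.] 50 top 0.019 [518. 153.] [38. 13.] 33 [186. 189. 184.]
[272. 287.] 29 top 0.067 [481. 350.] [ 9. 32.] 33 [85. 74. 41.]
[304. 289.] 67 top 0.047 [498. 284.] [23. 24.] 37 [146. 149. 148.]
[258. 354.] 615 top 0.090 [392. 358.] [113.  84.] 1 [103.  98. 101.]
[417. 313.] 84 top 0.028 [451.  58.] [17. 34.] 39 [29. 33. 29.]
[267. 317.] 36 top 0.095 [426. 362.] [ 7. 29.] 67 [88. 84. 76.]
[360. 332.] 58 top 0.052 [411. 171.] [15. 25.] 90 [71. 77. 71.]
[395. 406.] 977 top 0.035 [262. 100.] [136.  69.] 75 [64. 65. 61.]
[469. 403.] 131 top 0.017 [268. -40.] [ 12. 128.] 29 [155. 156. 178.]
[292. 409.] 60 top 0.050 [263. 305.] [26. 15.] 56 [ 24. 142. 133.]
```

View pics/crop.png

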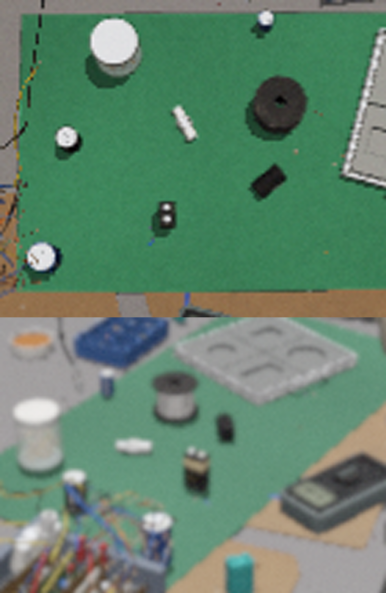

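Look-alikes (800x600 top px): large cap = blue can (289,356), against pink can (227,423), the spool and the white cup (330,238); medium = black standing can (303,290), against lying can (417,313) and small blue can (416,222); battery = dark block with terminals (359,332), against turquoise (291,409) and (531,192); adapter = metal barrel (370,281). The crop bears out these choices. In the tray: small round (498,255), short rect (537,266), long (488,293), large round (526,304).

```bash
cat > tray.py <<'E'
from h import *
import pickle, workcell
c=pickle.load(open("top.pkl","rb"));P=cloud(c);z=P[...,2];im=c["image"]
print([ (k,getattr(workcell,k)) for k in dir(workcell) if "off" in k.lower()])
hs=cv2.cvtColor(im,cv2.COLOR_RGB2HSV)
# pockets: depth lower than block top, inside tray
m=np.zeros(z.shape,np.uint8);pix=(np.array([[485,238],[553,252],[538,322],[470,308]])*512/800).astype(int)
cv2.fillConvexPoly(m,pix,1);print("depth pct",np.percentile(z[m>0],[5,25,50,75,95]).round(4))
k=((z<.0155)&(m>0)).astype(np.uint8)
n,l,st,ce=cv2.connectedComponentsWithStats(k)
for i in range(1,n):
    if st[i,4]<20: continue
    Q=(P[l==i][:,:2]*1000).astype(np.float32);r=cv2.minAreaRect(Q)
    print("pocket",np.round(ce[i]*800/512),st[i,4],np.round(r[0],1),np.round(r[1]),round(r[2],1),Q.mean(0).round(1))
g=((m>0)).astype(np.uint8)
t=(P[...,0]>.4)&(P[...,0]<.65)&(P[...,1]<-.02)&(P[...,1]>-.27)&(z>.017)&(z<.03)
r=cv2.minAreaRect((P[t][:,:2]*1000).astype(np.float32));print("rim",r)
# large cap
b=(P[...,0]>.33)&(P[...,0]<.44)&(P[...,1]<.345)&(P[...,1]>.24)&(z>.048)&(z<.062)
n,l,st,ce=cv2.connectedComponentsWithStats(b.astype(np.uint8))
for i in range(1,n):
    if st[i,4]>5: Q=P[l==i];print("big",st[i,4],Q.mean(0).round(3),cv2.minEnclosingCircle((Q[:,:2]*1000).astype(np.float32)))
b=(abs(P[...,0]-.375)<.06)&(P[...,1]>.2)&(P[...,1]<.4)&(z>.02)
for y in np.arange(.25,.4,.01):
    s=b&(abs(P[...,1]-y)<.005);print(round(y,2),z[s].max().round(3) if s.any() else None,end="; ")
E
python3 tray.py
```

```text
[('grasp_offset', 0.0187)]
depth pct [0.008  0.0125 0.0154 0.0177 0.0204]
pocket [518. 260.] 406 [ 550.2 -143.3] [140.  85.] 77.1 [ 556.8 -151.4]
pocket [518. 278.] 31 [ 519.6 -150.5] [43. 16.] 75.5 [ 519.5 -148.1]
pocket [508. 299.] 502 [ 475.2 -123.1] [141.  75.] 87.5 [ 477.5 -127.6]
rim ((513.3968505859375, -133.98426818847656), (176.89833068847656, 189.1294403076172), 73.98054504394531)
big 86 [0.365 0.309 0.053] ((364.5583801269531, 309.17138671875), 16.102100372314453)
0.25 None; 0.26 None; 0.27 None; 0.28 None; 0.29 0.051; 0.3 0.059; 0.31 0.081; 0.32 0.087; 0.33 0.105; 0.34 0.106; 0.35 0.109; 0.36 0.11; 0.37 0.113; 0.38 0.116; 0.39 0.113; 0.4 0.097;
```

>>> step_arm(
  deltas=[
    [30,35,10,0,0,0,1],
    [30,35,10,0,0,0,1],
    [30,35,10,0,0,0,1],
    [30,35,10,0,0,0,1],
    [30,35,10,0,0,0,1],
  ],
)

```text
clock: 0.6
tcp_pos: [0.2912, -0.3809, 0.2814]
orientation: [-0.0, 0.992, 0.123, -0.0]
wrist_force: [0.7, -0.8, -0.0]
finger_gap: 0.0854
grip_force: 0.0
```

>>> step_arm(
  deltas=[
    [30,35,10,0,0,0,1],
    [30,35,10,0,0,0,1],
    [30,35,10,0,0,0,1],
    [30,35,0,0,0,0,1],
    [30,35,0,0,0,0,1],
  ],
)

```text
clock: 1.1
tcp_pos: [0.4414, -0.206, 0.3115]
orientation: [0.0, 0.992, 0.123, 0.0]
wrist_force: [1.2, -0.7, -0.2]
finger_gap: 0.0854
grip_force: 0.0
```

>>> step_arm(
  deltas=[
    [30,35,0,0,0,0,1],
    [30,35,0,0,0,0,1],
    [0,0,0,0,0,0,1],
    [0,0,0,0,0,0,1],
  ],
)

```text
clock: 1.5
tcp_pos: [0.5007, -0.1365, 0.3107]
orientation: [-0.0, 0.992, 0.125, -0.001]
wrist_force: [0.8, -0.3, -0.3]
finger_gap: 0.0854
grip_force: 0.0
```

Run:
```python
from h import *
import pickle
c=read_camera("wrist");pickle.dump(c,open("w1.pkl","wb"));save("w1",c["image"])
print(np.round(c["world_from_camera"],3).tolist());s=get_state();print(s["tcp_pos"],s["orientation"],s["joint_pos"])
```

```text
[[0.248, -0.922, -0.297, 0.575], [-0.969, -0.236, -0.075, -0.117], [-0.001, 0.307, -0.952, 0.454], [0.0, 0.0, 0.0, 1.0]]
[ 0.50018611 -0.13734424  0.31083594] [-1.02815410e-04  9.92331974e-01  1.23599500e-01 -6.37399972e-04] [-4.22546263e-01  1.93876301e-01  8.20368532e-02  1.46015289e+00
 -4.86788636e-04  2.47121386e+00]
```

View pics/w1.png

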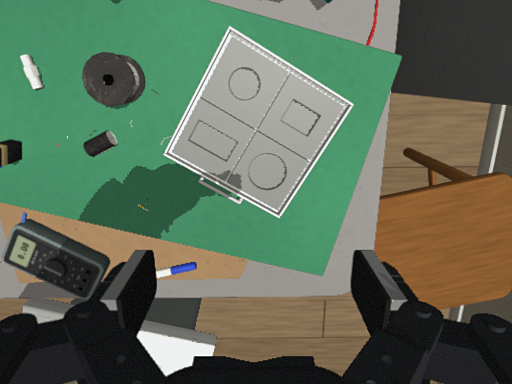

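Run:
```python
from h import *
import pickle
c=pickle.load(open("w1.pkl","rb"))
C=ray(c,[[231,28],[353,103],[280,216],[166,155]],.021)[:,:2]*1000
print("corners",C.round(),C.mean(0).round(1),[np.linalg.norm(C[i]-C[i-1]).round() for i in range(4)])
N=ray(c,[[267,171],[244,84],[301,117],[214,140]],.018)[:,:2]*1000
print("L,S,B,long",N.round(1).tolist(),N.mean(0))
for a,b in((0,3),(2,1),(0,2),(3,1)): d=N[b]-N[a];print(np.linalg.norm(d).round(1),np.degrees(np.arctan2(d[1],d[0])).round(1))
m=np.zeros((384,512),np.uint8)
g=cv2.cvtColor(c["image"],cv2.COLOR_RGB2GRAY);save("w1t",cv2.resize(c["image"][15:230,155:365],None,fx=2.7,fy=2.7,interpolation=cv2.INTER_CUBIC))
```

```text
corners [[ 623.  -77.]
 [ 578. -244.]
 [ 409. -197.]
 [ 455.  -30.]] [ 516.1 -137.1] [np.float64(175.0), np.float64(173.0), np.float64(175.0), np.float64(174.0)]
L,S,B,long [[465.7, -163.4], [565.9, -107.1], [544.8, -186.8], [488.7, -86.1]] [ 516.27861903 -135.8534233 ]
80.7 73.4
82.4 75.2
82.6 -16.5
79.9 -15.2
```

View pics/w1t.png

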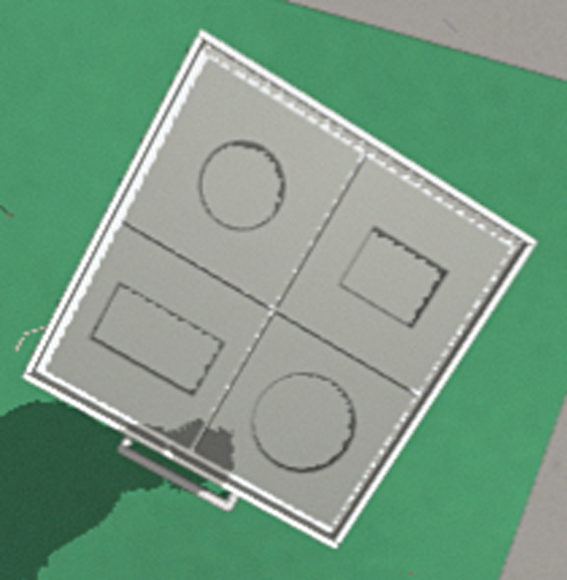

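>>> step_arm(
  deltas=[
    [-2,41,0,0,0,8.5,1],
    [-2,41,0,0,0,8.5,1],
    [-2,41,0,0,0,8.5,1],
    [-2,41,0,0,0,8.5,1],
    [-2,41,0,0,0,8.5,1],
  ],
)

```text
clock: 2.05
tcp_pos: [0.4898, 0.0671, 0.3115]
orientation: [0.0, 0.88, 0.476, 0.0]
wrist_force: [0.1, -1.0, 0.7]
finger_gap: 0.0854
grip_force: 0.0
```

>>> step_arm(
  deltas=[
    [-3,41,0,0,0,8.5,1],
    [-3,41,0,0,0,8.5,1],
    [-3,41,0,0,0,0,1],
    [0,0,0,0,0,0,1],
    [0,0,0,0,0,0,1],
  ],
)

```text
clock: 2.55
tcp_pos: [0.4813, 0.1896, 0.3112]
orientation: [0.0, 0.801, 0.599, -0.0]
wrist_force: [-0.2, -0.0, 0.7]
finger_gap: 0.0853
grip_force: 0.0
```

Run:
```python
from h import *
import pickle
c=read_camera("wrist");pickle.dump(c,open("w2.pkl","wb"));save("w2",cv2.resize(c["image"],(800,600)))
print(np.round(c["world_from_camera"],3).tolist());s=get_state();print(s["tcp_pos"],s["orientation"],s["joint_pos"])
```

```text
[[0.96, -0.268, -0.086, 0.502], [-0.281, -0.914, -0.293, 0.265], [-0.0, 0.306, -0.952, 0.455], [0.0, 0.0, 0.0, 1.0]]
[0.4814958  0.18895982 0.31127543] [ 2.40199860e-04  8.00990579e-01  5.98676832e-01 -2.92513453e-04] [ 2.19084973e-01  1.90263547e-01  7.86229700e-02  1.45949217e+00
 -6.78130715e-04  2.07698129e+00]
```

View pics/w2.png

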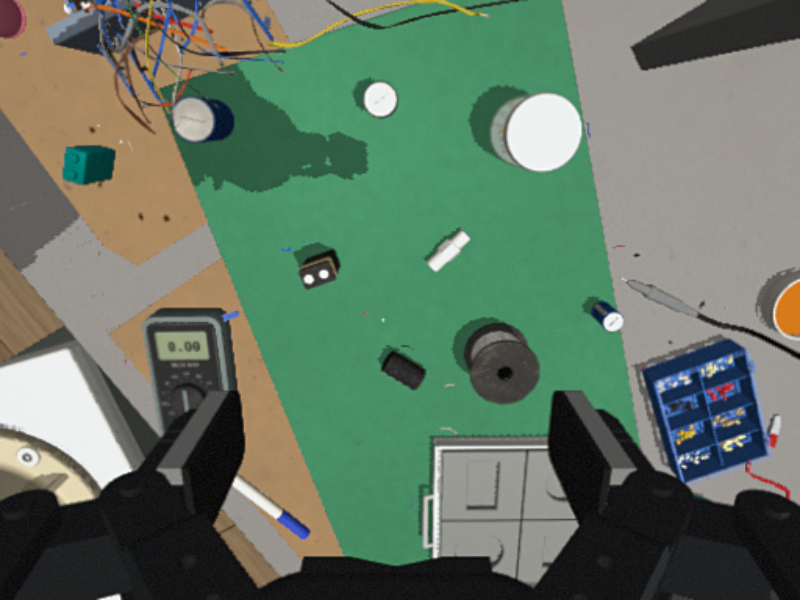

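Wrist view (800 px): adapter (449,251), battery top (319,273), medium (380,99), large cap (194,119) with wires beside it at (140,100).

Run:
```python
from h import *
import pickle
c=pickle.load(open("w2.pkl","rb"));f=512/800
r=lambda uv,z:(ray(c,np.array(uv)*f,z)[:,:2]*1000)
ang=lambda d:np.degrees(np.arctan2(d[1],d[0])).round(1)
hsv=cv2.cvtColor(c["image"],cv2.COLOR_RGB2HSV)
def blob(x,y,w,cond):
    x0,x1,y0,y1=[int(v*f) for v in(x-w,x+w,y-w,y+w)];m=cond[y0:y1,x0:x1].astype(np.uint8)
    n,l,st,ce=cv2.connectedComponentsWithStats(m);i=1+st[1:,4].argmax();v,u=np.nonzero(l==i);return np.c_[u+x0,v+y0]/f
br=(hsv[...,1]<60)&(hsv[...,2]>110)
for n,x,y,w,z in(("adapter",449,251,30,.014),("medium",380,99,25,.047),("large",194,119,28,.055)):
    q=r(blob(x,y,w,br),z).astype(np.float32);R=cv2.minAreaRect(q);b=cv2.boxPoints(R)
    e=max((b[1]-b[0],b[2]-b[1]),key=np.linalg.norm);print(n,np.round(R[0],1),np.round(R[1]),ang(e),len(q))
t=r([[308,279],[325,273]],.054);print("batt terminals",t.round(),t.mean(0),ang(t[1]-t[0]))
t=r([[301,271],[331,262],[336,279],[305,288]],.053);print("batt top",t.round().tolist(),t.mean(0),ang(t[1]-t[0]),np.linalg.norm(t[1]-t[0]),np.linalg.norm(t[2]-t[1]))
P=cloud(c);z=P[...,2]
d=np.hypot(P[...,0]-.365,P[...,1]-.309)
s=(d>.018)&(d<.07)&(z>.015)
Q=(P[s]*1000);cells={}
for p in Q:
    k=(int(p[0]//10*10),int(p[1]//10*10));cells[k]=max(cells.get(k,0),int(p[2]))
print(sorted(cells.items()))
```

```text
adapter [515.5 153.6] [41. 16.] 30.0 320
medium [495.4 284.7] [24. 23.] 73.6 391
large [360.8 310.1] [30. 33.] -34.6 625
batt terminals [[402. 172.]
 [417. 173.]] [409.63988623 172.41064789] 3.5
batt top [[399.0, 179.0], [424.0, 180.0], [423.0, 166.0], [397.0, 165.0]] [410.97599453 172.53272422] 0.6 24.994038335719612 14.28054003973176
[((310, 350), 47), ((310, 360), 45), ((320, 320), 54), ((320, 330), 57), ((320, 340), 55), ((320, 350), 65), ((320, 360), 64), ((330, 300), 67), ((330, 310), 79), ((330, 320), 86), ((330, 330), 88), ((330, 340), 87), ((330, 350), 84), ((330, 360), 85), ((330, 370), 83), ((340, 300), 56), ((340, 320), 87), ((340, 330), 74), ((340, 340), 86), ((340, 350), 93), ((340, 360), 84), ((340, 370), 107), ((350, 320), 92), ((350, 330), 79), ((350, 340), 83), ((350, 350), 101), ((350, 360), 106), ((350, 370), 108), ((360, 320), 94), ((360, 330), 104), ((360, 340), 109), ((360, 350), 108), ((360, 360), 106), ((360, 370), 106), ((370, 320), 95), ((370, 330), 100), ((370, 340), 109), ((370, 350), 110), ((370, 360), 107), ((370, 370), 104), ((380, 300), 81), ((380, 310), 89), ((380, 320), 95), ((380, 330), 91), ((380, 340), 93), ((380, 350), 96), ((380, 360), 104), ((380, 370), 104), ((390, 320), 89), ((390, 330), 89), ((390, 340), 99), ((390, 350), 104), ((390, 360), 105), ((390, 370), 104), ((400, 320), 88), ((400, 330), 94), ((400, 340), 97), ((400, 350), 103), ((400, 360), 104), ((410, 330), 89), ((420, 320), 87), ((420, 330), 85), ((430, 320), 83), ((430, 330), 81)]
```

>>> step_arm(
  deltas=[
    [6.8,-7.1,-42,0,0,-8.58,0],
    [6.8,-7.1,-42,0,0,-8.58,0],
    [6.8,-7.1,-42,0,0,-8.58,0],
    [6.8,-7.1,-42,0,0,-8.58,0],
    [6.8,-7.1,-42,0,0,-8.58,0],
  ],
  newtons=40,
)

```text
clock: 3.1
tcp_pos: [0.516, 0.152, 0.1001]
orientation: [0.0, 0.966, 0.26, 0.0]
wrist_force: [0.8, -0.2, -0.2]
finger_gap: 0.0429
grip_force: 0.0
```

>>> step_arm(
  deltas=[
    [0,0,-45,0,0,0,0],
    [0,0,-30,0,0,0,0],
    [0,0,0,0,0,0,0],
    [0,0,0,0,0,0,0],
  ],
)

```text
clock: 3.5
tcp_pos: [0.5156, 0.1532, 0.0267]
orientation: [0.0, 0.965, 0.264, -0.001]
wrist_force: [0.8, 0.6, 0.7]
finger_gap: 0.0427
grip_force: 0.0
```

Run:
```python
from h import *
c=read_camera("wrist");save("w3",c["image"])
s=get_state();print(s["tcp_pos"],s["orientation"],s["joint_pos"])
```

```text
[0.51680473 0.15377286 0.02789096] [2.49410455e-04 9.64509427e-01 2.64046634e-01 9.37117671e-04] [ 1.40429843e-01  3.92980053e-01 -3.72321216e-01  8.03572792e-01
 -2.57826994e-04  2.74759131e+00]
```

View pics/w3.png

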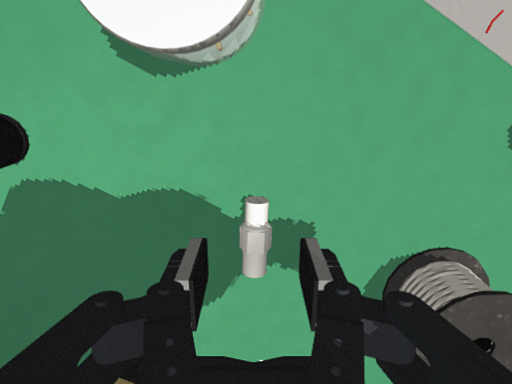

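The fingers straddle the adapter (255,238), well aligned. I'll go down and grip.

>>> step_arm(
  deltas=[
    [0,0,-17,0,0,0,0],
    [0,0,0,0,0,0,-0.5],
    [0,0,0,0,0,0,-1],
    [0,0,0,0,0,0,-1],
    [0,0,0,0,0,0,-1],
  ],
  newtons=40,
)

```text
clock: 4.05
tcp_pos: [0.5167, 0.1549, 0.0112]
orientation: [0.0, 0.964, 0.265, 0.001]
wrist_force: [-1.2, -0.7, 8.3]
finger_gap: 0.0145
grip_force: 39.7
```

>>> step_arm(
  deltas=[
    [0,0,0,0,0,0,-1],
    [0,0,20,0,0,0,-1],
    [0,0,45,0,0,0,-1],
  ],
)

```text
clock: 4.35
tcp_pos: [0.5125, 0.1545, 0.0724]
orientation: [-0.0, 0.964, 0.265, -0.003]
wrist_force: [0.8, 0.3, -0.0]
finger_gap: 0.0148
grip_force: 39.1
```

>>> step_arm(
  deltas=[
    [-4.5,-40,5,0,0,7.5,-1],
    [-4.5,-40,5,0,0,7.5,-1],
    [-4.5,-40,5,0,0,7.5,-1],
    [-4.5,-40,5,0,0,7.5,-1],
    [-4.5,-40,5,0,0,7.5,-1],
  ],
)

```text
clock: 4.85
tcp_pos: [0.493, -0.0465, 0.1004]
orientation: [0.001, 0.826, 0.563, 0.001]
wrist_force: [0.4, -0.7, -0.6]
finger_gap: 0.0148
grip_force: 39.2
```

>>> step_arm(
  deltas=[
    [-4.5,-40,-15,0,0,7.5,-1],
    [0,0,-20,0,0,0,-1],
    [0,0,-15,0,0,0,-1],
    [0,0,0,0,0,0,-1],
  ],
)

```text
clock: 5.25
tcp_pos: [0.487, -0.0851, 0.0481]
orientation: [-0.001, 0.79, 0.613, -0.001]
wrist_force: [-0.6, 0.3, -1.0]
finger_gap: 0.0146
grip_force: 39.2
```

Run:
```python
from h import *
c=read_camera("wrist");save("w4",c["image"])
s=get_state();print(s["tcp_pos"],s["orientation"],s["joint_pos"])
```

```text
[ 0.48775399 -0.08501403  0.04911059] [-6.40486318e-04  7.89491868e-01  6.13760558e-01 -3.97506567e-04] [-3.34874235e-01  2.97864865e-01 -4.53939826e-01  8.20498971e-01
  2.96295393e-05  1.48508779e+00]
```

View pics/w4.png

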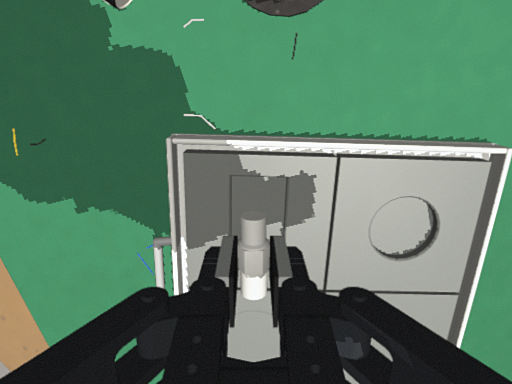

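>>> step_arm(
  deltas=[
    [0,0,-20,0,0,0,-1],
    [0,0,-10,0,0,0,-1],
    [0,0,0,0,0,0,-1],
  ],
)

```text
clock: 5.6
tcp_pos: [0.4882, -0.0846, 0.0191]
orientation: [-0.0, 0.789, 0.614, -0.0]
wrist_force: [-0.9, 0.1, 0.1]
finger_gap: 0.0147
grip_force: 39.2
```

>>> step_arm(
  deltas=[
    [0,0,0,0,0,0,-0.4],
    [0,0,0,0,0,0,-0.1],
    [0,0,0,0,0,0,0],
    [0,0,30,0,0,0,0],
    [0,0,45,0,0,0,0],
  ],
)

```text
clock: 6.1
tcp_pos: [0.4862, -0.0844, 0.0932]
orientation: [-0.002, 0.789, 0.614, -0.002]
wrist_force: [1.0, -0.1, 0.6]
finger_gap: 0.0425
grip_force: 0.0
```

Run:
```python
from h import *
c=read_camera("wrist");save("w5",c["image"]);P=cloud(c)
v,u=np.mgrid[0:384,0:512];Q=P[(abs(P[...,0]-.488)<.03)&(abs(P[...,1]+.086)<.03)];print(np.percentile(Q[:,2],[1,10,50,90,97]))
s=get_state();print(s["tcp_pos"],s["orientation"],s["joint_pos"])
```

```text
[0.01229276 0.01784067 0.14206035 0.17640721 0.18029061]
[ 0.49124449 -0.08594715  0.10183204] [0.0030665  0.78932534 0.61396424 0.0020036 ] [-3.34331054e-01  2.41841309e-01 -3.82015254e-01  9.39613714e-01
  2.46467190e-05  1.48510505e+00]
```

View pics/w5.png

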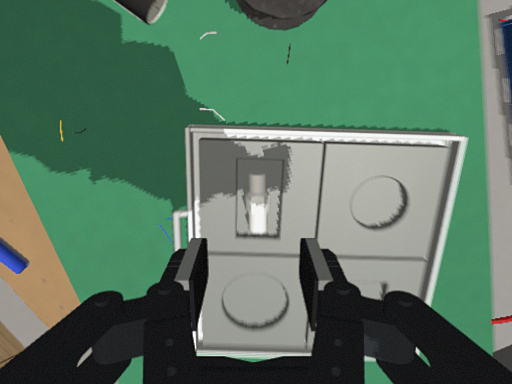

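Adapter sits in the pocket (258,203). Next, the battery.

>>> step_arm(
  deltas=[
    [-11,36.9,5,0,0,2.3,0.3],
    [-11,36.9,5,0,0,2.3,0.3],
    [-11,36.9,5,0,0,2.3,0.3],
    [-11,36.9,5,0,0,2.3,0.3],
    [-11,36.9,5,0,0,2.3,0.3],
  ],
)

```text
clock: 6.65
tcp_pos: [0.4332, 0.1007, 0.1201]
orientation: [0.0, 0.724, 0.69, 0.001]
wrist_force: [1.1, 0.1, 0.3]
finger_gap: 0.0557
grip_force: 0.0
```

>>> step_arm(
  deltas=[
    [-11,36.9,0,0,0,2.3,0.3],
    [-11,36.9,0,0,0,2.3,0.3],
    [0,0,-35,0,0,0,0.3],
    [0,0,0,0,0,0,0.3],
    [0,0,0,0,0,0,0.3],
  ],
)

```text
clock: 7.15
tcp_pos: [0.4108, 0.1729, 0.0844]
orientation: [-0.0, 0.696, 0.718, -0.001]
wrist_force: [-0.2, -0.2, 0.7]
finger_gap: 0.0555
grip_force: 0.0
```

Run:
```python
from h import *
c=read_camera("wrist");save("w6",c["image"])
s=get_state();print(s["tcp_pos"],s["orientation"],s["joint_pos"])
```

```text
[0.41177016 0.17280499 0.08504305] [9.69183042e-05 6.95956833e-01 7.18083614e-01 1.77225997e-05] [ 2.17319813e-01  1.71382597e-01 -5.20270207e-01  8.79007117e-01
 -1.42205141e-04  1.75682286e+00]
```

View pics/w6.png

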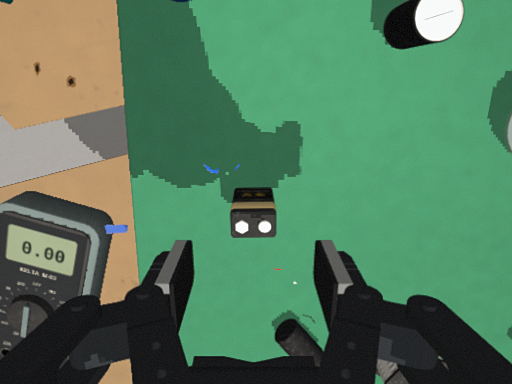

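>>> step_arm(
  deltas=[
    [0,0,-30,0,0,0,0.3],
    [0,0,-30,0,0,0,0.3],
    [0,0,0,0,0,0,0],
    [0,0,0,0,0,0,-0.5],
    [0,0,0,0,0,0,-1],
  ],
  newtons=40,
)

```text
clock: 7.7
tcp_pos: [0.4131, 0.1731, 0.0261]
orientation: [0.001, 0.696, 0.718, 0.001]
wrist_force: [-0.7, -1.3, -0.1]
finger_gap: 0.0254
grip_force: 41.6
```

>>> step_arm(
  deltas=[
    [0,0,0,0,0,0,-1],
    [0,0,0,0,0,0,-1],
    [0,0,30,0,0,0,-1],
    [0,0,45,0,0,0,-1],
    [0,0,10,0,0,0,-1],
  ],
)

```text
clock: 8.2
tcp_pos: [0.4143, 0.1739, 0.1139]
orientation: [0.002, 0.696, 0.718, 0.003]
wrist_force: [0.5, 0.9, 0.4]
finger_gap: 0.0257
grip_force: 41.6
```

>>> step_arm(
  deltas=[
    [14.8,-40,0,0,0,8.1,-1],
    [14.8,-40,0,0,0,8.1,-1],
    [14.8,-40,0,0,0,8.1,-1],
    [14.8,-40,0,0,0,8.1,-1],
    [14.8,-40,0,0,0,8.1,-1],
  ],
)

```text
clock: 8.7
tcp_pos: [0.483, -0.0196, 0.1094]
orientation: [0.0, 0.415, 0.91, 0.0]
wrist_force: [0.7, 0.2, 0.8]
finger_gap: 0.0251
grip_force: 41.6
```

>>> step_arm(
  deltas=[
    [14.8,-40,0,0,0,8.1,-1],
    [14.8,-40,0,0,0,8.1,-1],
    [14.8,-40,0,0,0,8.1,-1],
    [14.8,-40,0,0,0,8.1,-1],
    [0,0,-35,0,0,0,-1],
  ],
)

```text
clock: 9.2
tcp_pos: [0.5483, -0.1856, 0.0785]
orientation: [0.007, 0.148, 0.989, -0.003]
wrist_force: [0.8, -0.1, -0.1]
finger_gap: 0.0257
grip_force: 41.6
```

>>> step_arm(
  deltas=[
    [0,0,-25,0,0,0,-1],
    [0,0,0,0,0,0,-1],
    [0,0,0,0,0,0,-1],
  ],
)

```text
clock: 9.5
tcp_pos: [0.5414, -0.1779, 0.0492]
orientation: [-0.001, 0.147, 0.989, 0.0]
wrist_force: [0.4, 0.1, 0.4]
finger_gap: 0.0257
grip_force: 41.6
```

Run:
```python
from h import *
c=read_camera("wrist");save("w7",c["image"])
s=get_state();print(s["tcp_pos"],s["orientation"],s["joint_pos"])
```

```text
[ 0.54240584 -0.17820409  0.05024386] [ 4.22748629e-04  1.47265989e-01  9.89096832e-01 -8.78786433e-05] [-4.58066972e-01  4.21639751e-01 -2.61441721e-01  8.86856067e-01
  9.07728820e-05 -1.62459803e-01]
```

View pics/w7.png

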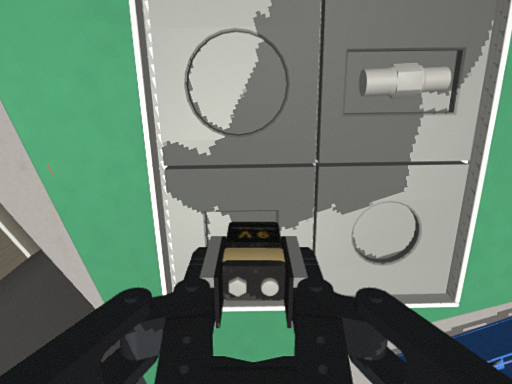

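>>> step_arm(
  deltas=[
    [2.6,-8.8,0,0,0,2,-1],
    [0,0,-10,0,0,0,-1],
    [0,0,-7,0,0,0,-1],
    [0,0,0,0,0,0,-1],
    [0,0,0,0,0,0,-1],
  ],
)

```text
clock: 10.05
tcp_pos: [0.5447, -0.1867, 0.0325]
orientation: [0.0, 0.13, 0.991, -0.0]
wrist_force: [-0.2, -0.8, 0.3]
finger_gap: 0.0257
grip_force: 42.1
```

>>> step_arm(
  deltas=[
    [0,0,0,0,0,0,-0.4],
    [0,0,0,0,0,0,0],
    [0,0,0,0,0,0,0.2],
    [0,0,30,0,0,0,0.2],
    [0,0,45,0,0,0,0.3],
  ],
)

```text
clock: 10.55
tcp_pos: [0.5418, -0.1858, 0.1049]
orientation: [-0.004, 0.13, 0.991, 0.001]
wrist_force: [0.8, 0.3, 0.6]
finger_gap: 0.0553
grip_force: 0.0
```

Run:
```python
from h import *
s=get_state();print(s["tcp_pos"],s["joint_pos"])
c=read_camera("wrist");P=cloud(c);Q=P[(P[...,2]>.05)&(P[...,2]<.075)&(abs(P[...,0]-.545)<.03)&(abs(P[...,1]+.187)<.03)]
print(len(Q),Q.mean(0),np.percentile(Q[:,2],[5,50,95]))
```

```text
[ 0.54184889 -0.18575169  0.10494755] [-4.70410056e-01  3.81987266e-01 -1.73452268e-01  1.02296019e+00
  6.06287549e-05 -2.09121719e-01]
1267 [ 0.54175143 -0.18593526  0.05825829] [0.0527853  0.05847721 0.06169238]
```

>>> step_arm(
  deltas=[
    [-4.5,42.9,4,0,0,0,0.3],
    [-4.5,42.9,4,0,0,0,0.3],
    [-4.5,42.9,4,0,0,0,0.3],
    [-4.5,42.9,0,0,0,0,0.3],
    [-4.5,42.9,0,0,0,0,0.3],
  ],
)

```text
clock: 11.1
tcp_pos: [0.5217, 0.029, 0.1195]
orientation: [0.0, 0.13, 0.991, 0.0]
wrist_force: [1.0, -0.1, -0.4]
finger_gap: 0.0552
grip_force: 0.0
```

>>> step_arm(
  deltas=[
    [-4.5,42.9,0,0,0,0,0.3],
    [-4.5,42.9,0,0,0,0,0.3],
    [-4.5,42.9,0,0,0,0,0.3],
    [-4.5,42.9,0,0,0,0,0.3],
    [-4.5,42.9,0,0,0,0,0.3],
  ],
)

```text
clock: 11.6
tcp_pos: [0.499, 0.2437, 0.1193]
orientation: [0.0, 0.13, 0.991, 0.0]
wrist_force: [2.0, 1.2, -0.2]
finger_gap: 0.0555
grip_force: 0.0
```

>>> step_arm(
  deltas=[
    [-4.5,42.9,0,0,0,0,0.3],
    [0,0,-40,0,0,0,0.3],
    [0,0,0,0,0,0,0.3],
    [0,0,0,0,0,0,0.3],
  ],
)

```text
clock: 12.0
tcp_pos: [0.4938, 0.2843, 0.0786]
orientation: [-0.001, 0.13, 0.991, -0.001]
wrist_force: [0.4, 0.0, 0.6]
finger_gap: 0.0553
grip_force: 0.0
```

Run:
```python
from h import *
c=read_camera("wrist");save("w8",c["image"]);P=cloud(c)
s=get_state();print(s["tcp_pos"],s["orientation"],s["joint_pos"])
Q=P[(P[...,2]>.042)&(P[...,2]<.052)&(abs(P[...,0]-.495)<.022)&(abs(P[...,1]-.285)<.022)]
print(len(Q),Q.mean(0),cv2.minEnclosingCircle((Q[:,:2]*1000).astype(np.float32)))
```

```text
[0.49497786 0.28428972 0.07977305] [-2.85489080e-04  1.30578168e-01  9.91437957e-01 -1.95314071e-04] [ 3.80762100e-01  3.94391644e-01 -2.22164460e-01  9.54929342e-01
 -6.09987992e-05  6.42666374e-01]
1523 [0.49425974 0.28501753 0.04711367] ((495.2282409667969, 284.8373718261719), 12.786003112792969)
```

View pics/w8.png

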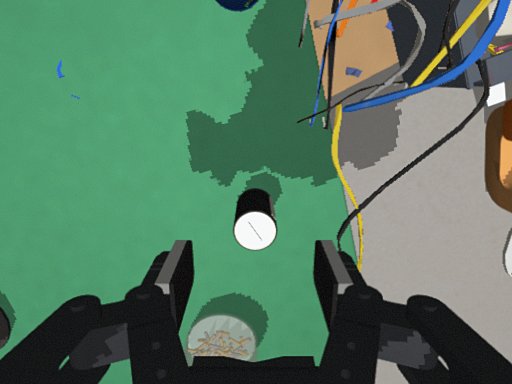

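Medium can (256,225) is centred between the fingers. I'll grip it.

>>> step_arm(
  deltas=[
    [0,0,-30,0,0,0,0.3],
    [0,0,-27,0,0,0,0.3],
    [0,0,0,0,0,0,0],
    [0,0,0,0,0,0,-0.5],
    [0,0,0,0,0,0,-1],
  ],
  newtons=30,
)

```text
clock: 12.55
tcp_pos: [0.4967, 0.2849, 0.0245]
orientation: [0.001, 0.131, 0.991, 0.001]
wrist_force: [0.2, 0.5, 0.0]
finger_gap: 0.0239
grip_force: 30.4
```

>>> step_arm(
  deltas=[
    [0,0,0,0,0,0,-1],
    [0,0,0,0,0,0,-1],
    [0,0,30,0,0,0,-1],
    [0,0,45,0,0,0,-1],
    [0,0,20,0,0,0,-1],
  ],
)

```text
clock: 13.05
tcp_pos: [0.4966, 0.2857, 0.1215]
orientation: [0.002, 0.13, 0.991, 0.001]
wrist_force: [1.2, 0.8, -0.0]
finger_gap: 0.0238
grip_force: 30.4
```

Run:
```python
from h import *
s=get_state();print(s["tcp_pos"],s["joint_pos"])
```

```text
[0.49664511 0.28566215 0.12146815] [ 3.81793602e-01  3.59721951e-01 -1.63228277e-01  1.04271436e+00
  1.70161097e-04  6.42716167e-01]
```

>>> step_arm(
  deltas=[
    [7,-39.3,0,0,0,0,-1],
    [7,-39.3,0,0,0,0,-1],
    [7,-39.3,0,0,0,0,-1],
    [7,-39.3,0,0,0,0,-1],
    [7,-39.3,0,0,0,0,-1],
  ],
)

```text
clock: 13.55
tcp_pos: [0.5302, 0.087, 0.118]
orientation: [0.0, 0.13, 0.992, 0.0]
wrist_force: [0.5, 0.4, 0.5]
finger_gap: 0.0238
grip_force: 30.4
```

>>> step_arm(
  deltas=[
    [7.1,-39.3,0,0,0,0,-1],
    [7.1,-39.3,0,0,0,0,-1],
    [7.1,-39.3,0,0,0,0,-1],
    [7.1,-39.3,0,0,0,0,-1],
    [7.1,-39.3,0,0,0,0,-1],
  ],
)

```text
clock: 14.05
tcp_pos: [0.5658, -0.1097, 0.1179]
orientation: [0.0, 0.13, 0.991, 0.0]
wrist_force: [0.0, 0.2, 0.2]
finger_gap: 0.0238
grip_force: 30.4
```

>>> step_arm(
  deltas=[
    [0,0,-35,0,0,0,-1],
    [0,0,-25,0,0,0,-1],
    [0,0,0,0,0,0,-1],
    [0,0,0,0,0,0,-1],
  ],
)

```text
clock: 14.45
tcp_pos: [0.5653, -0.1079, 0.0576]
orientation: [-0.0, 0.13, 0.992, 0.0]
wrist_force: [0.7, 0.3, 0.1]
finger_gap: 0.0236
grip_force: 30.4
```

>>> step_arm(
  deltas=[
    [0,0,-15,0,0,0,-1],
    [0,0,-10.5,0,0,0,-1],
    [0,0,0,0,0,0,-1],
    [0,0,0,0,0,0,-0.4],
    [0,0,0,0,0,0,0],
  ],
)

```text
clock: 14.95
tcp_pos: [0.5662, -0.1082, 0.0328]
orientation: [0.001, 0.13, 0.992, -0.0]
wrist_force: [0.3, -0.4, -0.6]
finger_gap: 0.0388
grip_force: 0.0
```

>>> step_arm(
  deltas=[
    [0,0,0,0,0,0,0.1],
    [0,0,30,0,0,0,0.1],
    [0,0,45,0,0,0,0.1],
    [0,0,0,0,0,0,0.3],
  ],
)

```text
clock: 15.35
tcp_pos: [0.5696, -0.1095, 0.1133]
orientation: [0.005, 0.13, 0.991, -0.001]
wrist_force: [0.6, -0.3, 0.3]
finger_gap: 0.0553
grip_force: 0.0
```

Run:
```python
from h import *
s=get_state();print(s["tcp_pos"],s["joint_pos"])
c=read_camera("top");P=cloud(c)
for n,x,y,z in(("S",.566,-.108,.054),("B",.545,-.187,.06)):
    Q=P[(abs(P[...,2]-z)<.004)&(abs(P[...,0]-x)<.025)&(abs(P[...,1]-y)<.025)]
    print(n,len(Q),Q.mean(0) if len(Q) else "")
c=read_camera("wrist");P=cloud(c)
Q=P[(abs(P[...,2]-.054)<.005)&(abs(P[...,0]-.566)<.025)&(abs(P[...,1]+.108)<.025)];print(len(Q),Q.mean(0))
```

```text
[ 0.56960457 -0.10946514  0.11328332] [-3.28294020e-01  3.74109812e-01 -1.63336204e-01  1.02253813e+00
  1.25925635e-04 -6.72812411e-02]
S 43 [ 0.56566728 -0.10859622  0.05260213]
B 0 
1233 [ 0.56341674 -0.10718196  0.05416306]
```

>>> step_arm(
  deltas=[
    [-17,33,10,0,0,8.4,0.3],
    [-17,33,10,0,0,8.4,0.3],
    [-17,33,10,0,0,8.4,0.3],
    [-17,33,10,0,0,8.4,0.3],
    [-17,33,10,0,0,8.4,0.3],
  ],
)

```text
clock: 15.95
tcp_pos: [0.4787, 0.058, 0.1559]
orientation: [-0.001, -0.236, 0.972, 0.0]
wrist_force: [0.2, -0.0, 0.1]
finger_gap: 0.0557
grip_force: 0.0
```

>>> step_arm(
  deltas=[
    [-17,33,0,0,0,8.4,0.3],
    [-17,33,0,0,0,8.4,0.3],
    [-17,33,0,0,0,8.4,0.3],
    [-17,33,0,0,0,8.4,0.3],
    [-17,33,0,0,0,8.4,0.3],
  ],
)

```text
clock: 16.45
tcp_pos: [0.3938, 0.2227, 0.1558]
orientation: [-0.001, -0.569, 0.822, 0.0]
wrist_force: [-0.0, 0.2, -0.2]
finger_gap: 0.0552
grip_force: 0.0
```

>>> step_arm(
  deltas=[
    [-17,33,0,0,0,8.4,0.3],
    [-17,33,0,0,0,8.4,0.3],
    [0,0,0,0,0,0,0.3],
    [0,0,0,0,0,0,0.3],
  ],
)

```text
clock: 16.85
tcp_pos: [0.3605, 0.288, 0.1559]
orientation: [-0.001, -0.681, 0.732, 0.0]
wrist_force: [0.1, -0.4, 0.4]
finger_gap: 0.0557
grip_force: 0.0
```

Run:
```python
from h import *
import pickle
c=read_camera("wrist");pickle.dump(c,open("w9.pkl","wb"));save("w9",cv2.resize(c["image"],(800,600)));P=cloud(c);z=P[...,2]
s=get_state();print(s["tcp_pos"],s["orientation"],s["joint_pos"]);print(np.round(c["world_from_camera"],2).tolist())
Q=P[(abs(z-.055)<.004)&(abs(P[...,0]-.362)<.022)&(abs(P[...,1]-.31)<.022)]
print(len(Q),Q.mean(0),cv2.minEnclosingCircle((Q[:,:2]*1000).astype(np.float32)))
# max height grid 10 mm
xs=np.arange(.30,.43,.01);ys=np.arange(.25,.38,.01)
print("x\\y",(ys*1000).round().astype(int))
for x in xs:
    print(int(round(x*1000)),[int(1000*z[m].max()) if (m:=(abs(P[...,0]-x)<.005)&(abs(P[...,1]-y)<.005)&(z<.14)).any() else -1 for y in ys])
```

```text
[0.36099526 0.28743797 0.15600884] [-8.80778591e-04 -6.80765198e-01  7.32501172e-01  6.12013043e-05] [ 4.98406400e-01  1.35915062e-01 -3.71034002e-01  1.06558421e+00
 -3.17914761e-04 -9.99207576e-01]
[[-1.0, 0.07, 0.02, 0.35], [0.07, 0.95, 0.3, 0.21], [0.0, 0.3, -0.95, 0.3], [0.0, 0.0, 0.0, 1.0]]
1278 [0.36189418 0.30834309 0.05533609] ((362.1099548339844, 309.4610595703125), 16.24176597595215)
x\y [250 260 270 280 290 300 310 320 330 340 350 360 370]
300 [5, 6, 6, 6, 5, 7, 6, 7, 6, 6, 6, 6, -1]
310 [6, 6, 6, 6, 6, 6, 6, 6, 6, 8, 6, 42, 42]
320 [7, 7, 7, 7, 6, 6, 6, 6, 6, 53, 53, 58, 51]
330 [8, 7, 7, 8, 7, 8, 74, 84, 88, 88, 85, 84, 85]
340 [7, 8, 7, 7, 8, 7, 60, 71, 83, 83, 86, 89, 81]
350 [7, 7, 8, 7, 47, 56, 76, 86, 82, 80, 87, 104, 107]
360 [8, 8, 7, 8, 56, 57, 86, 89, 102, 105, 98, 102, 100]
370 [7, 8, 7, 7, 56, 57, 57, 93, 93, 109, 110, 109, 105]
380 [8, 7, 7, 7, 8, 56, 56, 93, 98, 99, 96, 107, 106]
390 [8, 7, 8, 8, 8, 8, 86, 89, 90, 91, 103, 104, 105]
400 [7, 7, 7, 8, 7, 7, 8, 7, 89, 96, 100, 104, 104]
410 [7, 7, 8, 7, 8, 8, 8, 7, 7, 94, 99, 98, 93]
420 [8, 7, 8, 8, 8, 7, 7, 8, 7, 7, 5, 6, 90]
```

View pics/w9.png

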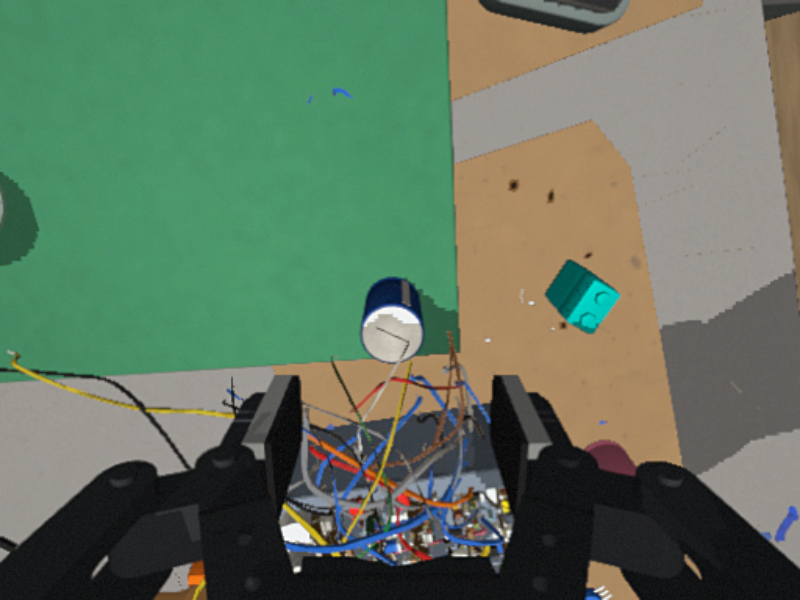

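The large cap is at (392,330) with wires below it in the picture (+y side, z 0.07–0.11), and one wire end overhangs its top. I'll tilt the tool 35° so that the body stays on the −y side, clear of the wires.

>>> step_arm(
  deltas=[
    [0,-5,-8,7,0,0,0.3],
    [0,-5,-8,7,0,0,0.3],
    [0,-5,-8,7,0,0,0.3],
    [0,-5,-8,7,0,0,0.3],
    [0,-5,-8,7,0,0,0.3],
  ],
)

```text
clock: 17.4
tcp_pos: [0.3625, 0.2614, 0.1173]
orientation: [0.208, -0.648, 0.699, 0.22]
wrist_force: [-0.1, -0.3, 0.2]
finger_gap: 0.0554
grip_force: 0.0
```

>>> step_arm(
  deltas=[
    [0,0,0,0,0,0,0.3],
    [0,0,0,0,0,0,0.3],
  ],
)

```text
clock: 17.6
tcp_pos: [0.3622, 0.2612, 0.1163]
orientation: [0.204, -0.648, 0.701, 0.22]
wrist_force: [0.5, 0.5, 0.2]
finger_gap: 0.0558
grip_force: 0.0
```

Run:
```python
from h import *
from scipy.spatial.transform import Rotation as R
s=get_state();q=s["orientation"];print(s["tcp_pos"],s["joint_pos"],R.from_quat(q[[1,2,3,0]]).as_matrix().round(2).tolist(),s["finger_gap"])
```

```text
[0.36217026 0.2611786  0.11633753] [ 0.02609735  0.05888422 -0.71893552  0.77335758  0.6086361  -1.46013658] [[-0.08, -1.0, 0.0], [-0.82, 0.06, 0.57], [-0.57, 0.04, -0.82]] 0.05580357668484413
```

>>> step_arm(
  deltas=[
    [0,14,-24,0,0,0,0.3],
    [0,14,-24,0,0,0,0.3],
    [0,14,-24,0,0,0,0.3],
    [0,0,0,0,0,0,0.3],
  ],
)

```text
clock: 18.0
tcp_pos: [0.3598, 0.3062, 0.0434]
orientation: [0.203, -0.651, 0.698, 0.221]
wrist_force: [0.1, -0.3, -0.2]
finger_gap: 0.0553
grip_force: 0.0
```

Run:
```python
from h import *
s=get_state();print(s["tcp_pos"],s["joint_pos"],s["wrist_force"])
c=read_camera("wrist");P=cloud(c)
Q=P[(abs(P[...,2]-.055)<.004)&(abs(P[...,0]-.362)<.025)&(abs(P[...,1]-.31)<.025)]
print(len(Q),cv2.minEnclosingCircle((Q[:,:2]*1000).astype(np.float32)) if len(Q) else "")
```

```text
[0.35977785 0.30624469 0.04342201] [ 0.14752483  0.18236951 -0.81418392  0.47680355  0.60213548 -1.32302848] [ 0.12119564 -0.34368219 -0.20833328]
2367 ((368.91033935546875, 302.8619079589844), 24.73749542236328)
```

>>> step_arm(
  deltas=[
    [0,13,-22,0,0,0,0.3],
    [0,0,0,0,0,0,0.1],
    [0,0,0,0,0,0,-0.3],
    [0,0,0,0,0,0,-1],
    [0,0,0,0,0,0,-1],
  ],
  newtons=30,
)

```text
clock: 18.55
tcp_pos: [0.3625, 0.3177, 0.0239]
orientation: [0.205, -0.649, 0.698, 0.22]
wrist_force: [-0.1, 0.2, 2.0]
finger_gap: 0.0311
grip_force: 31.5
```

>>> step_arm(
  deltas=[
    [0,0,0,0,0,0,-1],
    [0,0,0,0,0,0,-1],
  ],
)

```text
clock: 18.75
tcp_pos: [0.3624, 0.3179, 0.0238]
orientation: [0.206, -0.649, 0.698, 0.22]
wrist_force: [-1.1, -2.3, 8.1]
finger_gap: 0.0313
grip_force: 32.2
```

>>> step_arm(
  deltas=[
    [0,-3,5,0,0,0,-1],
    [0,-20,7,0,0,0,-1],
    [0,-30,15,0,0,0,-1],
    [0,-30,35,0,0,0,-1],
    [0,0,15,0,0,0,-1],
  ],
)

```text
clock: 19.25
tcp_pos: [0.3629, 0.2325, 0.1019]
orientation: [0.205, -0.648, 0.7, 0.219]
wrist_force: [1.4, -0.3, -0.0]
finger_gap: 0.0313
grip_force: 31.4
```

Run:
```python
from h import *
s=get_state();print(s["tcp_pos"],s["joint_pos"],s["wrist_force"],s["finger_gap"])
c=read_camera("wrist");save("w10",c["image"])
c=read_camera("scene");save("s10",c["image"]);P=cloud(c)
Q=P[(abs(P[...,0]-.362)<.03)&(abs(P[...,1]-.226)<.03)&(P[...,2]>.06)];print(len(Q),np.percentile(Q,[3,50,97],axis=0))
```

```text
[0.36286296 0.23245314 0.10194681] [-0.05443155  0.08308483 -0.73715205  0.78500019  0.60949411 -1.55956854] [ 1.43517041 -0.30722622 -0.0035445 ] 0.03131835079104336
516 [[0.3352443  0.19688179 0.09156668]
 [0.35634887 0.22254593 0.13554556]
 [0.38864053 0.24251298 0.18565856]]
```

>>> step_arm(
  deltas=[
    [23,-34,2,0,0,-6,-1],
    [23,-34,2,0,0,-6,-1],
    [23,-34,2,0,0,-6,-1],
    [23,-34,2,0,0,-6,-1],
    [23,-34,2,0,0,-6,-1],
  ],
)

```text
clock: 19.85
tcp_pos: [0.4765, 0.0639, 0.1089]
orientation: [0.254, -0.445, 0.844, 0.16]
wrist_force: [-0.1, -0.1, 0.3]
finger_gap: 0.0311
grip_force: 31.4
```

Run:
```python
from h import *
s=get_state();print(s["tcp_pos"],s["joint_pos"],s["wrist_force"],s["finger_gap"])
```

```text
[0.47645225 0.06388378 0.10887283] [-0.4162504   0.10544474 -0.69102688  0.69860414  0.60634621 -1.36276591] [-0.0800719  -0.11906932  0.34140411] 0.031136118553183455
```

>>> step_arm(
  deltas=[
    [-0.6,-37,0,0,0,-4,-1],
    [-0.6,-37,0,0,0,-4,-1],
    [-0.6,-37,0,0,0,-4,-1],
    [-0.6,-37,0,0,0,-4,-1],
    [-0.6,-37,0,0,0,-4,-1],
  ],
)

```text
clock: 20.35
tcp_pos: [0.4728, -0.1208, 0.1087]
orientation: [0.278, -0.292, 0.908, 0.113]
wrist_force: [0.7, -0.4, -0.6]
finger_gap: 0.0311
grip_force: 31.4
```

>>> step_arm(
  deltas=[
    [-0.6,-37,0,0,0,0,-1],
    [0,0,-35,0,0,0,-1],
    [0,0,0,0,0,0,-1],
    [0,0,0,0,0,0,-1],
  ],
)

```text
clock: 20.75
tcp_pos: [0.4718, -0.1553, 0.0738]
orientation: [0.278, -0.293, 0.908, 0.115]
wrist_force: [0.4, -0.3, -0.3]
finger_gap: 0.0311
grip_force: 31.4
```

Run:
```python
from h import *
from scipy.spatial.transform import Rotation as R
s=get_state();q=s["orientation"];M=R.from_quat(q[[1,2,3,0]]).as_matrix();print(s["tcp_pos"],s["joint_pos"],s["finger_gap"],M.round(3).tolist())
h=M[:2,2]/np.linalg.norm(M[:2,2]);print("cap xy",s["tcp_pos"][:2]-.0088*h, np.degrees(np.arccos(-M[2,2])))
c=read_camera("scene");P=cloud(c);hsv=cv2.cvtColor(c["image"],cv2.COLOR_RGB2HSV)
b=(hsv[...,0]>105)&(hsv[...,0]<130)&(hsv[...,1]>90)&(abs(P[...,0]-.466)<.06)&(abs(P[...,1]+.164)<.06)&(P[...,2]>.03)
print("blue",b.sum(),np.percentile(P[b],[3,50,97],axis=0).round(3) if b.any() else "")
c=read_camera("wrist");save("w11",c["image"])
```

```text
[ 0.47180446 -0.1553171   0.07375807] [-0.85065714  0.22974578 -0.64293289  0.68771997  0.61104571 -1.47205836] 0.031075777755071896 [[-0.674, -0.596, 0.437], [-0.468, 0.802, 0.372], [-0.572, 0.046, -0.819]]
cap xy [ 0.46510397 -0.16102179] 35.01476127841349
blue 16 [[ 0.454 -0.156  0.058]
 [ 0.464 -0.146  0.064]
 [ 0.469 -0.142  0.099]]
```

View pics/w11.png

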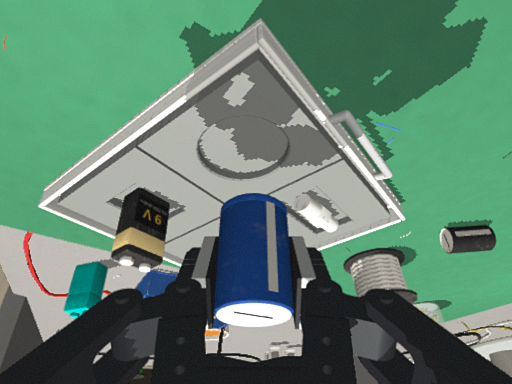

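Battery and adapter sit in their pockets, and the large can (253,260) is held upright above the well (243,145).

>>> step_arm(
  deltas=[
    [1,-3,-20,0,0,0,-1],
    [0,0,-14,0,0,0,-1],
    [0,0,-7,0,0,0,-1],
    [0,0,0,0,0,0,-1],
    [0,0,0,0,0,0,-1],
  ],
)

```text
clock: 21.35
tcp_pos: [0.4743, -0.16, 0.0346]
orientation: [0.279, -0.294, 0.907, 0.113]
wrist_force: [0.1, -0.3, 0.1]
finger_gap: 0.0315
grip_force: 31.4
```

>>> step_arm(
  deltas=[
    [-1,1,-3,0,0,0,-1],
    [0,0,0,0,0,0,-1],
    [0,0,0,0,0,0,-1],
  ],
)

```text
clock: 21.65
tcp_pos: [0.473, -0.1592, 0.0311]
orientation: [0.279, -0.294, 0.907, 0.113]
wrist_force: [0.3, -0.1, -0.9]
finger_gap: 0.0309
grip_force: 31.4
```

Release, then retreat along the tool axis.

>>> step_arm(
  deltas=[
    [0,0,0,0,0,0,-0.2],
    [0,0,0,0,0,0,0],
    [0,0,0,0,0,0,0.2],
    [0,0,0,0,0,0,0.3],
    [0,0,0,0,0,0,0.3],
  ],
)

```text
clock: 22.15
tcp_pos: [0.4729, -0.1592, 0.0308]
orientation: [0.279, -0.293, 0.907, 0.113]
wrist_force: [0.2, -0.2, -0.7]
finger_gap: 0.0556
grip_force: 0.0
```

>>> step_arm(
  deltas=[
    [-9,-7,16,0,0,0,0.3],
    [-13,-11,25,0,0,0,0.3],
    [-13,-11,25,0,0,0,0.3],
    [-13,-11,35,0,0,0,0.3],
    [0,-30,40,0,0,0,0.3],
  ],
)

```text
clock: 22.65
tcp_pos: [0.4227, -0.2264, 0.1722]
orientation: [0.278, -0.293, 0.908, 0.116]
wrist_force: [1.1, -1.6, 0.4]
finger_gap: 0.0556
grip_force: 0.0
```

>>> step_arm(
  deltas=[
    [0,-40,20,0,0,0,0.3],
    [0,-40,10,0,0,0,0.3],
    [0,-40,0,0,0,0,0.3],
    [0,0,0,0,0,0,0.3],
    [0,0,0,0,0,0,0.3],
  ],
)

```text
clock: 23.15
tcp_pos: [0.4246, -0.3497, 0.2011]
orientation: [0.279, -0.293, 0.908, 0.114]
wrist_force: [-0.4, 0.3, 0.1]
finger_gap: 0.0554
grip_force: 0.0
```

Run:
```python
from h import *
s=get_state();print(s["tcp_pos"],s["joint_pos"],s["wrist_force"])
import pickle
for n in("top","scene"):
    c=read_camera(n);P=cloud(c)
    for k,x,y,z in(("L",466,-164,62),("S",566,-108,54),("B",545,-187,60),("A",488,-86,26),("small",636,59,35),("lying",451,58,27)):
        m=(abs(P[...,2]-z/1000)<.004)&(abs(P[...,0]-x/1000)<.03)&(abs(P[...,1]-y/1000)<.03)
        if m.sum()>3: Q=P[m]*1000;e=cv2.minAreaRect(Q[:,:2].astype(np.float32));print(n,k,len(Q),Q.mean(0).round(1),np.round(e[0]),np.round(e[1]),np.percentile(Q[:,2],95).round(1))
        else: print(n,k,"none")
```

```text
[ 0.42464511 -0.34967644  0.20105832] [-1.15170706  0.34700069 -0.1232558   1.29198263  0.58433151 -1.83319206] [-0.3885003   0.28416264  0.09443639]
top L 70 [ 466.5 -161.2   60.8] [ 467. -161.] [29. 28.] 63.6
top S 37 [ 565.7 -108.    52.3] [ 566. -108.] [22. 23.] 55.8
top B 27 [ 545.2 -185.6   58.2] [ 545. -185.] [24. 16.] 60.6
top A 40 [488.5 -88.   23.8] [490. -87.] [38. 54.] 26.8
top small 18 [636.7  59.1  34. ] [636.  59.] [12. 15.] 37.3
top lying 45 [450.9  56.7  25.7] [450.  57.] [16. 33.] 29.0
scene L 33 [ 466.3 -159.9   62. ] [ 466. -161.] [30. 26.] 64.9
scene S 23 [ 565.6 -103.9   53.5] [ 568. -106.] [22. 27.] 56.0
scene B 16 [ 545.5 -180.8   58.9] [ 546. -181.] [28. 18.] 61.4
scene A 24 [488.8 -82.6  25.3] [493. -83.] [43. 22.] 29.1
scene small 17 [634.9  61.7  34.3] [636.  60.] [14. 24.] 36.2
scene lying 32 [448.8  61.8  26.1] [450.  62.] [17. 39.] 29.3
```

All six parts read at the expected positions and heights, so I'm handing in.

```bash
python3 -c "
from workcell import *
print(hand_in())"
```

```text
the job is handed in; nothing more can be done
None
```

The four kit parts are in their pockets, and the last camera check showed them within a few mm of the pocket centres and at floor height. The two look-alikes read where they started. The job is handed in at about 23 s on the robot's clock, with no verdict returned.

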